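# Lids back on the storage jars

### The job

The four white storage jars have dried after washing: close each one with its own oak lid, the lid that matches the jar in shape and size, plug down in the mouth and sitting flat on the rim all round. Set the lids down gently rather than dropping them, leave the jars standing where they are, and leave the mug and the pepper mill alone.

Things in the scene. Friction and masses are not known exactly. Their poses are not given: they have to be found in the camera images.
- large_jar: Open, empty white stoneware storage jar, round (108 mm across), the largest of the three round ones, 122 mm high, wall 5 mm, so its mouth is 98 mm across. Loose, about 0.8 kg. Origin: centre of its underside; z up.
- large_lid: Oak lid of the large jar, plug down: plate 112 mm across, 9 mm thick, over a paler plug 12 mm deep, tapering from 90 mm at the plate to 78 mm at its foot; knob on top 24 mm across, 26 mm high. About 150 g. Origin: centre of the plug's foot; plate top at z = 21 mm, grip top at 47 mm. Seated (plate on the rim) its origin is 110 mm above the jar's.
- medium_jar: Open, empty white stoneware storage jar, round (88 mm across), the middle of the three round ones, 106 mm high, wall 5 mm, so its mouth is 78 mm across. Loose, about 0.6 kg. Origin: centre of its underside; z up.
- medium_lid: Oak lid of the medium jar, plug down: plate 92 mm across, 9 mm thick, over a paler plug 12 mm deep, tapering from 70 mm at the plate to 58 mm at its foot; knob on top 24 mm across, 26 mm high. About 110 g. Origin: centre of the plug's foot; plate top at z = 21 mm, grip top at 47 mm. Seated (plate on the rim) its origin is 94 mm above the jar's.
- small_jar: Open, empty white stoneware storage jar, round (70 mm across), the smallest of the three round ones, 88 mm high, wall 5 mm, so its mouth is 60 mm across. Loose, about 0.42 kg. Origin: centre of its underside; z up.
- small_lid: Oak lid of the small jar, plug down: plate 74 mm across, 9 mm thick, over a paler plug 12 mm deep, tapering from 52 mm at the plate to 40 mm at its foot; knob on top 24 mm across, 26 mm high. About 80 g. Origin: centre of the plug's foot; plate top at z = 21 mm, grip top at 47 mm. Seated (plate on the rim) its origin is 76 mm above the jar's.
- square_jar: Open, empty white stoneware storage jar, rounded-square (84 x 84 mm), 112 mm high, wall 5 mm, so its mouth is 74 mm square. Loose, about 0.7 kg. Origin: centre of its underside; z up; x and y square to its sides (a quarter turn makes no difference to the fit).
- square_lid: Oak lid of the square jar, plug down: plate 88 mm square, 9 mm thick, over a paler plug 12 mm deep, tapering from 66 mm at the plate to 54 mm at its foot; bar grip on top, 56 mm along x, 18 mm along y, 26 mm high. About 130 g. Origin: centre of the plug's foot; plate top at z = 21 mm, grip top at 47 mm. Seated (plate on the rim) its origin is 100 mm above the jar's.
- mug: Bystander: mug with dark blue and white stripes, 86 mm across, 90 mm high, left of the work. Origin: under the middle of mug and handle.
- pepper_mill: Bystander: turned wooden pepper mill, 58 mm across, 170 mm high, right of the work. Origin: centre of its underside.
Mind the look-alikes: they are no part of the job. What is shaped like the square_lid but yellow is not meant.

How it is judged:
By the outcome, as a careful person would: the job done as asked, in the order asked, and still so for the second after the job is handed in, with the robot touching nothing.
It also fails if it takes over 106 s, if anything falls off the work surface, if the arm or the gripper's body presses on something with over 40 N, if the wrist force passes 120 N, or if a joint passes its speed limit or range.

### The arm

A 7-joint arm with a two-finger parallel gripper is mounted at the origin on a cart in front of the work surface, level with it; the furniture and walls round the work are solid. World frame = base frame: x ahead of the robot, y to its left, z up, the work surface at z = 0. Lengths are in mm, angles in rad, forces in N, time in s.
With the tool pointing down it reaches from about 425 to 875 mm from the base axis. Payload 8.4 kg.
Tool frame: the origin (TCP) lies at the very end of the fingers, on their centre line; the grasp point (between the pads) lies 19 mm behind it (hold_point_z is the distance from the TCP to the grasp point, in mm); z points along the fingers, y is the line along which they close (so a half turn about z gives the same grasp; the last joint's range is limited). The gripper opens to 87 mm and grips with 3 to 60 N. Pads are 19 mm wide; open, the fingers measure 117 mm over their backs; the gripper's body (75 mm by 190 mm) begins 51 mm behind the grasp point.
Start: joints at [1.144, 0.333, 0.04, 1.465, -0.013, 1.343, -0.059], TCP at [209.252, -615.368, 222.546] pointing down, gripper open.
Joint ranges: [-2.58, 2.58], [-0.38, 2.09], [-1.3, 1.39], [0.25, 2.4], [-1.5, 4.64], [0.08, 2.09], [-2.65, 2.65]. Speed limits (rad/s): [2.22, 2.22, 2.79, 2.79, 3.14, 3.14, 3.14].

### API

Orientations are given as a 3x3 rotation matrix whose columns are the frame's x, y, z axes.
In Python, from workcell import * gives the robot as it stands.
- The arm moves only by the tool play_rows, never from a script. Its argument "rows" is one flat list of numbers, 7 for each row, row after row: the shift along the tool's x, y, z normalised to -1 to 1, where 1 is 0.15 m, then the turn, a rotation vector about the tool's x, y, z normalised to -1 to 1, where 1 is 180 degrees, then the opening, from 0 (shut) to 1 (fully open). A call has 1 to 20 rows; each row is the pose to reach, as a shift and turn from the pose commanded when the call began, along the tool's axes at that moment, turning the shorter way round; what a row does not reach only later rows make up. A row lasts 1/8 s, in which the tool goes at most 62.5 mm and 10.7 degrees, less where a joint would pass 70% of its speed; a pose out of reach is approached as far as the arm can. A call with a number of a shift or a turn outside -1 to 1 is refused whole. A call with a gripper value outside its range is refused whole. The fingers move at their own pace and stop on an object; "force" is the grip in N (left out, the last holds). Time passes only in rows, so rows that repeat a pose let the fingers close. It gives the time, the measured TCP pose, the force, the opening and the grip force at its end, in the units of the state.
- get_state(): the state, without advancing time (a new reading comes with each control period).
- camera(name): name is "scene" or "top" or "wrist"; returns (picture, depth): 480x640x3 uint8, red, green, blue; 480x640 float32, mm along the optical axis (not along the pixel's ray), 0 where there is no reading.
- camera_model(name): a dict with "fx", "fy", "cx", "cy" (pixels), "R" (3x3) and "t" (3): a world point X has camera coordinates R X + t; the wrist camera has in their place "T_tool_cam" (4x4, takes a point from camera to tool coordinates, whose origin is the TCP and whose axes are the flange's). Camera axes: x right, y down, z forward; pixel columns grow to the right and rows downward; lengths in mm; the calibration is good to about 2 mm. A picture is of the moment at which its call begins: read the wrist's pose just before it. camera_model takes no time and is no camera call.
- close_job(): hands the job in; it is judged then, once.
The state is a dict: "time_s": time; "joints": joint angles; "qd": joint speeds; "effort": joint torques, N m; "ee_pos": TCP position; "eef_rot": TCP orientation; "ft_force": force on the tool from outside, world axes, zero at the start; "moment": the same for the moment, N m; "finger_gap": finger opening in mm; "grip_force": force on a finger pad.
Only numpy, scipy, OpenCV 4.12 (cv2) and the standard library are available. Lean on these libraries where they do the work, as an engineer would, in place of code of your own. Each camera call takes 0.05 s, during which the arm holds its last target. There are 200 camera calls.

## Working session

There is one attempt and no reset: what is moved stays moved. The work goes in short steps, Python scripts to look and compute and a tool call to move; the robot and the scene stay as the last step left them, time stands still between calls to the robot, and variables do not carry over. Pictures are saved under pics/ and viewed, at most 14 in all, crops included, and the job is handed in when it is done.

Besides the shell and the picture viewer there is one more tool, called in YAML: its name, and indented under it one key for each argument. play_rows: Moves the arm, as the interface text tells. Its arguments: {"type":"object","properties":{"rows":{"type":"array"},"force":{"type":"number"}},"required":["rows"]}

```bash
ls; mkdir -p pics; python3 - <<'E'
from workcell import *
import cv2,numpy as np
s=get_state(); print(s)
for n in("top","scene"):
    p,d=camera(n); cv2.imwrite(f"pics/{n}0.png",p[:,:,::-1]); np.save(f"{n}0.npy",d); np.save(f"{n}0rgb.npy",p)
    m=camera_model(n); print({k:np.round(v,3).tolist() for k,v in m.items()})
print(camera_model("wrist"))
E
```

```text
pics
{'time_s': 0.0, 'joints': array([ 1.14380949,  0.33390773,  0.0398619 ,  1.46628671, -0.01336364,
        1.3433074 , -0.05847906]), 'qd': array([-0.00068737,  0.0015078 , -0.00093322, -0.00103029,  0.00047889,
        0.00022002,  0.00054203]), 'effort': array([ 6.05015593e-04, -6.56360579e+01,  1.33570276e+00, -4.03796339e+01,
       -5.97191043e-02,  4.51351097e-02,  1.36261465e-04]), 'ee_pos': array([ 209.07765017, -614.94912084,  221.65362989]), 'eef_rot': array([[ 9.46749737e-01,  3.21969713e-01, -6.62464366e-04],
       [ 3.21970363e-01, -9.46748552e-01,  1.50457509e-03],
       [-1.42759569e-04, -1.63774996e-03, -9.99998649e-01]]), 'ft_force': array([ 0.98241883, -0.67598766, -0.63270598]), 'moment': array([0.00821275, 0.00686792, 0.00847134]), 'grip_force': 0.0, 'finger_gap': 87.03990526948425}
{'fx': 450.83, 'fy': 450.83, 'cx': 317.408, 'cy': 243.431, 'R': [[0.002, -1.0, 0.006], [-0.997, -0.003, -0.072], [0.072, -0.006, -0.997]], 't': [25.379, 463.257, 1338.143]}
{'fx': 612.773, 'fy': 612.773, 'cx': 314.498, 'cy': 248.082, 'R': [[1.0, -0.025, -0.016], [-0.028, -0.67, -0.742], [0.008, 0.742, -0.67]], 't': [-453.589, 68.728, 1782.679]}
{'fx': 387.8176574096576, 'fy': 387.8176574096576, 'cx': 318.85741482246294, 'cy': 233.6762077581916, 'T_tool_cam': array([[ 1.24572907e-03, -9.63593628e-01, -2.67368226e-01,
         7.31247417e+01],
       [ 9.99999205e-01,  1.25304411e-03,  1.43258442e-04,
        -7.06698454e-01],
       [ 1.96981259e-04, -2.67368191e-01,  9.63594423e-01,
        -1.62270164e+02],
       [ 0.00000000e+00,  0.00000000e+00,  0.00000000e+00,
         1.00000000e+00]])}
```

View pics/top0.png

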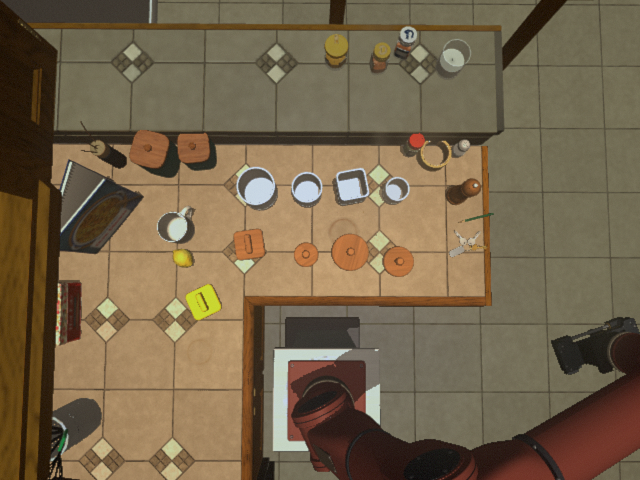

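View pics/scene0.png

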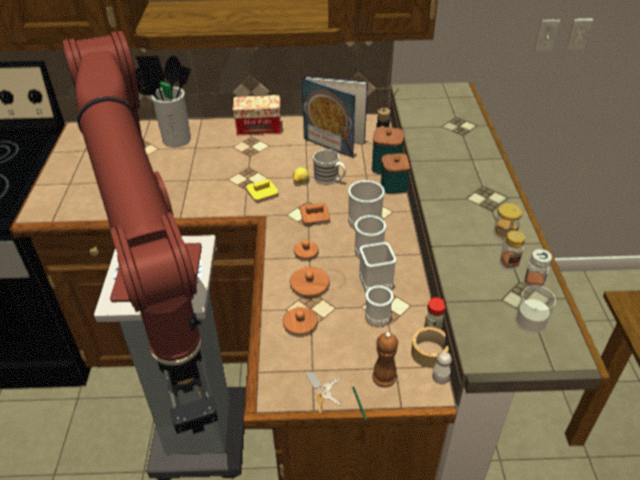

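The top view shows the jars large (256,188), medium (307,189), square (352,185) and small (397,190). The oak lids are square (248,243), small (306,254), large (350,251) and medium (399,262), judging by size. The yellow square lid at (204,302) is a look-alike, and the canister lids at (150,150) and (193,148) are scenery.

```bash
cat > h.py <<'E'
from workcell import *
import cv2,numpy as np
def ray(m,uv,z,T=None):
    uv=np.atleast_2d(uv).astype(float)
    d=np.c_[(uv[:,0]-m['cx'])/m['fx'],(uv[:,1]-m['cy'])/m['fy'],np.ones(len(uv))]
    if T is None: R=m['R'].T; c=-R@m['t']
    else: R=T[:3,:3]; c=T[:3,3]
    w=d@R.T
    return c+w*((z-c[2])/w[:,2])[:,None]
def wristT(m,s):
    B=np.eye(4);B[:3,:3]=s['eef_rot'];B[:3,3]=s['ee_pos'];return B@m['T_tool_cam']
def circ(P):
    A=np.c_[2*P[:,:2],np.ones(len(P))];x=np.linalg.lstsq(A,(P[:,:2]**2).sum(1),rcond=None)[0]
    return x[:2],np.sqrt(x[2]+x[0]**2+x[1]**2)
E
python3 - <<'E'
from h import *
p=np.load("top0rgb.npy");d=np.load("top0.npy");m=camera_model("top")
hsv=cv2.cvtColor(p,cv2.COLOR_RGB2HSV)
for n,(u,v) in dict(sq=(240,236),sm=(306,262),lg=(340,260),md=(390,268),tab=(280,220),yel=(200,295)).items(): print(n,hsv[v,u],d[v,u])
R=m['R'].T
def pt(u,v):
    X=np.array([(u-m['cx'])/m['fx'],(v-m['cy'])/m['fy'],1])*d[v,u]; return R@(X-m['t'])
for u,v in[(240,236),(306,262),(340,260),(280,220),(300,80),(300,140)]: print(u,v,pt(u,v).round())
mask=cv2.inRange(hsv,(3,150,90),(13,255,255)); mask[:215]=0;mask[290:]=0
n,l,st,c=cv2.connectedComponentsWithStats(mask)
for i in range(1,n):
    if st[i,4]<150: continue
    cs,_=cv2.findContours((l==i).astype(np.uint8),0,1)
    P=ray(m,cv2.convexHull(max(cs,key=len))[:,0],21)
    r=cv2.minAreaRect(P[:,:2].astype(np.float32)); print("lid",st[i],circ(P),r)
# jars: white low sat
mask=cv2.inRange(hsv,(0,0,150),(179,60,255));mask[:165]=0;mask[215:]=0;mask[:,:225]=0;mask[:,415:]=0
n,l,st,c=cv2.connectedComponentsWithStats(mask)
for i in range(1,n):
    if st[i,4]>80: print("jar",st[i],c[i])
big=cv2.resize(p[130:310,140:480],None,fx=2.3,fy=2.3,interpolation=cv2.INTER_CUBIC);cv2.imwrite("pics/crop1.png",big[:,:,::-1])
E
```

```text
sq [ 13 166 175] 1347.2059
sm [ 13 167 179] 1350.3063
lg [ 13 169 181] 1352.4929
md [ 13 169 192] 1341.3077
tab [ 17 103 180] 1378.2323
yel [ 23 211 187] 1315.6941
240 236 [484. 258.  24.]
306 262 [407.  61.  17.]
340 260 [414. -41.  16.]
280 220 [536. 141.  -2.]
300 80 [921.  78. 124.]
300 140 [772.  80.  42.]
lid [234 229  31  31 777] (array([460.54287384, 231.92709298]), np.float64(50.28473224480023)) ((460.2474365234375, 231.87850952148438), (85.2020034790039, 84.84175109863281), 8.98082160949707)
lid [ 332  234   37   37 1034] (array([438.14919266, -70.19101325]), np.float64(54.131938295479564)) ((438.34979248046875, -70.27019500732422), (107.73649597167969, 106.23150634765625), 45.07850646972656)
lid [294 243  24  24 442] (array([430.2967441 ,  61.51188044]), np.float64(35.11378866626378)) ((430.4133605957031, 61.3759765625), (67.74884033203125, 69.74655151367188), 45.23765563964844)
lid [384 247  30  30 691] (array([ 410.34590268, -214.89009102]), np.float64(44.1627939737911)) ((409.48095703125, -214.52896118164062), (86.18400573730469, 87.31683349609375), 44.83499526977539)
jar [236 167  39  38 816] [256.87990196 188.2879902 ]
jar [369 166  12  16 101] [375.86138614 173.47524752]
jar [336 168  34  33 582] [351.03436426 186.2628866 ]
jar [291 172  32  31 553] [306.58770344 189.14285714]
jar [386 177  24  24 301] [395.70431894 189.85714286]
```

View pics/crop1.png

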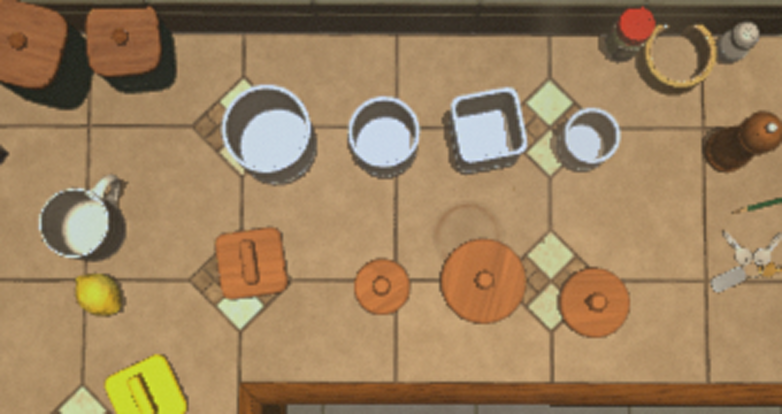

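The enlarged crop confirms all four oak lids. Next I straighten the tool (x forward, fingers closing along world y) and bring it over the work.

play_rows:
  rows: [0.68, -0.755, -0.6, 0, 0, 0.1046, 1, 0.68, -0.755, -0.6, 0, 0, 0.1046, 1, 0.68, -0.755, -0.6, 0, 0, 0.1046, 1, 0.68, -0.755, -0.6, 0, 0, 0.1046, 1]

```text
time_s: 0.6
ee_pos: [272.3, -473.1, 315.3]
eef_rot: [[1.0, 0.005, 0.003], [0.005, -1.0, -0.003], [0.003, 0.003, -1.0]]
ft_force: [-0.0, 0.3, -0.7]
finger_gap: 87.1
grip_force: 0.0
```

play_rows:
  rows: [0.5, -1, 0, 0, 0, 0, 1, 0.5, -1, 0, 0, 0, 0, 1, 0.5, -1, 0, 0, 0, 0, 1]

```text
time_s: 0.98
ee_pos: [345.1, -323.3, 311.9]
eef_rot: [[1.0, 0.0, -0.001], [0.0, -1.0, 0.001], [-0.001, -0.001, -1.0]]
ft_force: [-0.1, -1.3, -0.7]
finger_gap: 86.9
grip_force: 0.0
```

play_rows:
  rows: [0.6, -1, -0.2, 0, 0, 0, 1, 0.6, -1, -0.2, 0, 0, 0, 1, 0.6, -1, -0.2, 0, 0, 0, 1]

```text
time_s: 1.35
ee_pos: [435.3, -173.9, 342.3]
eef_rot: [[1.0, -0.001, -0.0], [-0.001, -1.0, 0.0], [-0.0, -0.0, -1.0]]
ft_force: [0.6, -1.0, 0.8]
finger_gap: 86.9
grip_force: 0.0
```

play_rows:
  rows: [0.3, -1, -0.2, 0, 0, 0, 1, 0.3, -1, -0.2, 0, 0, 0, 1, 0.3, -1, -0.2, 0, 0, 0, 1, 0.3, -1, -0.2, 0, 0, 0, 1, 0.3, -1, -0.2, 0, 0, 0, 1]

```text
time_s: 1.98
ee_pos: [479.6, -27.0, 371.8]
eef_rot: [[1.0, -0.002, -0.001], [-0.002, -1.0, -0.0], [-0.001, 0.0, -1.0]]
ft_force: [-0.2, -1.3, -0.5]
finger_gap: 86.7
grip_force: 0.0
```

```bash
python3 - <<'E'
from h import *
s=get_state();p,d=camera("wrist");cv2.imwrite("pics/w1.png",p[:,:,::-1]);np.savez("w1.npz",p=p,d=d,pos=s['ee_pos'],rot=s['eef_rot']);print(s['joints'],s['ee_pos'])
E
```

```text
[ 0.5024684  -0.0297018  -0.51797165  1.57799597 -0.01469763  1.59074616
 -1.58871644] [479.58463251 -26.99036881 371.76946586]
```

View pics/w1.png

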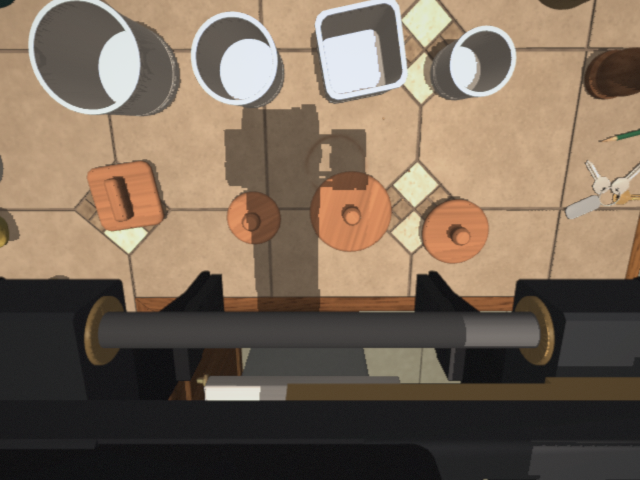

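The wrist view shows everything in one frame: the four rims along the top, and lids square (127,197), small (253,218), large (350,212) and medium (455,231). I measure rims and plates with this view.

```bash
cat > meas.py <<'E'
from h import *
H=dict(large=122,medium=106,square=112,small=88)
def jars(f):
    z=np.load(f);p=z['p'];m=camera_model("wrist");T=wristT(m,dict(ee_pos=z['pos'],eef_rot=z['rot']))
    return p,m,T,cv2.cvtColor(p,cv2.COLOR_RGB2HSV)
def fitpts(P,sq):
    if sq:
        r=cv2.minAreaRect(P[:,:2].astype(np.float32)); a=r[2]; return np.round(r[0],1),np.round(r[1],1),round((a+45)%90-45,1)
    c,r=circ(P); e=np.abs(np.linalg.norm(P[:,:2]-c,axis=1)-r)
    c,r=circ(P[e<np.percentile(e,80)]); return c.round(1),round(2*r,1),round(float(np.median(e)),2)
E
python3 - <<'E'
from meas import *
p,m,T,hsv=jars("w1.npz")
mk=cv2.inRange(hsv,(0,0,165),(179,50,255));mk[115:]=0
cs,hi=cv2.findContours(mk,cv2.RETR_CCOMP,cv2.CHAIN_APPROX_NONE)
for i,c in enumerate(cs):
    if len(c)<120: continue
    x,y,w,h=cv2.boundingRect(c); n=["large","medium","square","small"][int(np.digitize(x+w/2,[182,297,420]))]
    out=fitpts(ray(m,c[:,0],H[n],T),n=="square")
    print(n,"hole" if hi[0,i,3]>=0 else "outer",(x,y,w,h),out)
mk=cv2.inRange(hsv,(3,135,30),(14,255,255));mk[:155]=0;mk[268:]=0
k=np.ones((5,5),np.uint8);mk=cv2.morphologyEx(mk,cv2.MORPH_CLOSE,k)
cs,_=cv2.findContours(mk,0,1)
for c in cs:
    if cv2.contourArea(c)<600: continue
    x,y,w,h=cv2.boundingRect(c);P=ray(m,cv2.convexHull(c)[:,0],21,T);print("lid",(x,y,w,h),fitpts(P,x<180))
for n,uv in dict(sq=(117,199),sm=(251,221),lg=(351,215),md=(460,236)).items(): print(n,ray(m,uv,47,T).round(1))
v=p.copy();v[:,:,1]=np.maximum(v[:,:,1],mk);cv2.imwrite("pics/knob.png",cv2.resize(p[150:270,80:500],None,fx=1.9,fy=1.9,interpolation=2)[:,:,::-1])
big=cv2.resize(p[0:120,20:530],None,fx=1.5,fy=1.5,interpolation=2)[:,:,::-1]
b2=cv2.resize(p[150:270,80:500],None,fx=1.8214,fy=1.8214,interpolation=2)[:,:,::-1]
cv2.imwrite("pics/c2.png",np.vstack([big,b2[:,:765]]))
E
```

```text
small outer (450, 25, 67, 72) (array([ 618. , -200.4]), np.float64(69.4), 0.22)
small hole (460, 30, 53, 63) (array([ 618.6, -202.1]), np.float64(58.1), 3.21)
medium outer (191, 11, 87, 95) (array([617.8,  60.2]), np.float64(87.5), 0.23)
medium hole (195, 16, 76, 85) (array([619.3,  62.1]), np.float64(74.5), 4.8)
square outer (315, 0, 136, 102) (array([623.2, -88.8]), array([132.2,  92.6]), -0.1)
square hole (320, 2, 83, 84) (array([625.8, -69.2]), array([75.8, 75.7]), 11.2)
large outer (28, 0, 112, 115) (array([617.6, 203.4]), np.float64(102.7), 2.99)
lid (423, 200, 65, 63) (array([ 412.2, -212.7]), np.float64(88.9), 0.16)
lid (228, 193, 50, 50) (array([431.7,  63.4]), np.float64(69.2), 0.25)
lid (312, 173, 79, 78) (array([439.3, -69.3]), np.float64(107.6), 0.19)
lid (88, 162, 75, 68) (array([461.7, 232.3]), array([85.2, 86.8]), 8.2)
sq [[462.9 230.5  47. ]]
sm [[433.9  61.4  47. ]]
lg [[441.7 -67.6  47. ]]
md [[ 413.5 -210.5   47. ]]
```

View pics/c2.png

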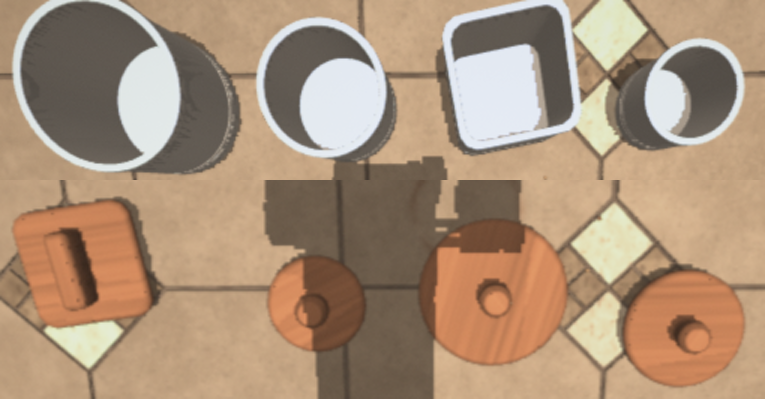

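play_rows:
  rows: [0.4, -0.2, 0, 0, 0, 0, 0.7, 0.4, -0.2, 0, 0, 0, 0, 0.7, 0.4, -0.2, 0, 0, 0, 0, 0.7, 0.4, -0.2, 0, 0, 0, 0, 0.7]

```text
time_s: 2.52
ee_pos: [539.2, 3.2, 372.9]
eef_rot: [[1.0, -0.003, 0.0], [-0.003, -1.0, -0.001], [0.0, 0.001, -1.0]]
ft_force: [-0.6, -0.5, -0.6]
finger_gap: 62.4
grip_force: 0.0
```

```bash
python3 - <<'E'
from meas import *
s=get_state();p,d=camera("wrist");np.savez("w2.npz",p=p,d=d,pos=s['ee_pos'],rot=s['eef_rot']);print(s['ee_pos'])
p,m,T,hsv=jars("w2.npz")
mk=cv2.inRange(hsv,(0,0,165),(179,50,255));mk[230:]=0
cs,hi=cv2.findContours(mk,cv2.RETR_CCOMP,cv2.CHAIN_APPROX_NONE)
for i,c in enumerate(cs):
    if len(c)<120: continue
    x,y,w,h=cv2.boundingRect(c)
    u=x+w/2; y0=np.median(ray(m,c[:,0],105,T)[:,1]); n=["small","square","medium","large"][int(np.digitize(y0,[-135,-5,130]))]
    out=fitpts(ray(m,c[:,0],H[n],T),n=="square")
    print(n,"hole" if hi[0,i,3]>=0 else "outer",(x,y,w,h),out)
    if n=="square" and hi[0,i,3]<0:  # open away the tile
        o=cv2.morphologyEx(cv2.drawContours(np.zeros_like(mk),[c],-1,255,-1),cv2.MORPH_OPEN,np.ones((25,25),np.uint8))
        q,_=cv2.findContours(o,0,1);q=max(q,key=cv2.contourArea);print(" opened",cv2.boundingRect(q),fitpts(ray(m,q[:,0],112,T),True))
cv2.imwrite("pics/w2.png",cv2.resize(p[:300],(800,375))[:,:,::-1])
E
```

```text
[539.1842887    3.24234863 372.93879166]
square outer (413, 207, 40, 23) (array([ 503.3, -125.6]), array([33.3, 33.2]), -43.3)Traceback (most recent call last):
  File "<stdin>", line 14, in <module>
ValueError: max() iterable argument is empty
```

```bash
python3 - <<'E'
from meas import *
p,m,T,hsv=jars("w2.npz")
mk=cv2.inRange(hsv,(0,0,165),(179,50,255));mk[190:]=0
cs,hi=cv2.findContours(mk,cv2.RETR_CCOMP,cv2.CHAIN_APPROX_NONE)
for i,c in enumerate(cs):
    if len(c)<120: continue
    x,y,w,h=cv2.boundingRect(c)
    y0=np.median(ray(m,c[:,0],105,T)[:,1]); n=["small","square","medium","large"][int(np.digitize(y0,[-135,-5,130]))]
    print(n,"hole" if hi[0,i,3]>=0 else "outer",(x,y,w,h),fitpts(ray(m,c[:,0],H[n],T),n=="square"))
    if n=="square" and hi[0,i,3]<0:
        o=cv2.morphologyEx(cv2.drawContours(np.zeros_like(mk),[c],-1,255,-1),cv2.MORPH_OPEN,np.ones((25,25),np.uint8))
        q,_=cv2.findContours(o,0,1)
        for q in q: print(" opened",cv2.boundingRect(q),fitpts(ray(m,q[:,0],112,T),True))
cv2.imwrite("pics/w2.png",cv2.resize(p[:300],(800,375))[:,:,::-1])
E
```

```text
small outer (472, 87, 64, 66) (array([ 618.1, -200.5]), np.float64(69.5), 0.25)
small hole (484, 91, 48, 58) (array([ 618.2, -202.2]), np.float64(58.0), 3.19)
medium outer (225, 77, 82, 85) (array([618.5,  60.3]), np.float64(86.3), 0.26)
medium hole (228, 81, 65, 78) (array([617.6,  62.1]), np.float64(75.1), 4.36)
large outer (71, 48, 106, 126) (array([618.8, 203. ]), np.float64(108.3), 1.56)
large hole (75, 68, 84, 102) (array([618.2, 205.6]), np.float64(95.1), 5.38)
square outer (344, 47, 126, 111) (array([631.5, -90.3]), array([ 98.2, 127.8]), 10.9)
 opened (347, 67, 95, 88) (array([626.7, -74.7]), array([84.6, 95.3]), 10.9)
square hole (350, 69, 78, 86) (array([625.6, -69.9]), array([76.2, 74.2]), 10.7)
```

View pics/w2.png

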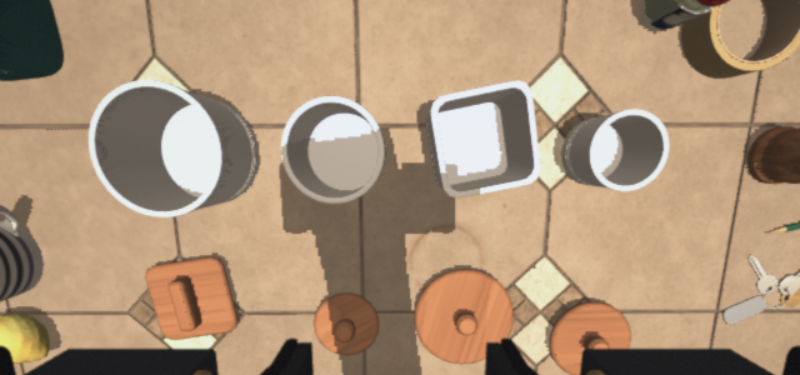

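Jars: large about (618,203), medium (618,60), square (626,-69.5, yaw 11°), small (618,-200.5). First pick: the large lid at (439.5,-69).

play_rows:
  rows: [-0.66, 0.48, 1, 0, 0, 0, 0.6, -0.66, 0.48, 1, 0, 0, 0, 0.6, -0.66, 0.48, 1, 0, 0, 0, 0.6, -0.66, 0.48, 1, 0, 0, 0, 0.6, -0.66, 0.48, 1, 0, 0, 0, 0.6]

```text
time_s: 3.2
ee_pos: [440.9, -67.8, 223.6]
eef_rot: [[1.0, -0.002, 0.002], [-0.002, -1.0, -0.001], [0.002, 0.001, -1.0]]
ft_force: [0.3, -0.3, 0.5]
finger_gap: 52.3
grip_force: 0.0
```

play_rows:
  rows: [0, 0, 0.4, 0, 0, 0, 0.6, 0, 0, 0.7, 0, 0, 0, 0.6, 0, 0, 0.85, 0, 0, 0, 0.6, 0, 0, 0.85, 0, 0, 0, 0.6, 0, 0, 0.85, 0, 0, 0, 0.6]

```text
time_s: 3.82
ee_pos: [442.6, -67.2, 97.0]
eef_rot: [[1.0, -0.0, 0.003], [-0.0, -1.0, -0.0], [0.003, 0.0, -1.0]]
ft_force: [-0.3, -0.5, 0.0]
finger_gap: 52.1
grip_force: 0.0
```

```bash
python3 - <<'E'
from meas import *
s=get_state();p,d=camera("wrist");np.savez("w3.npz",p=p,d=d,pos=s['ee_pos'],rot=s['eef_rot']);print(s['ee_pos'],s['joints'].round(2))
cv2.imwrite("pics/w3.png",p[:,:,::-1])
p,m,T,hsv=jars("w3.npz")
mk=cv2.inRange(hsv,(3,135,30),(14,255,255))
cs,_=cv2.findContours(mk,0,1)
for c in cs:
    if cv2.contourArea(c)<2000: continue
    print("lid",cv2.boundingRect(c),fitpts(ray(m,cv2.convexHull(c)[:,0],21,T),0))
E
```

```text
[442.63686345 -67.17402952  97.01370175] [ 0.56  0.06 -0.52  2.07  0.04  1.02 -1.55]
lid (473, 223, 135, 80) (array([ 412.6, -212.1]), np.float64(89.1), 0.32)
lid (66, 206, 104, 73) (array([435.7,  63. ]), np.float64(64.8), 1.16)
```

View pics/w3.png

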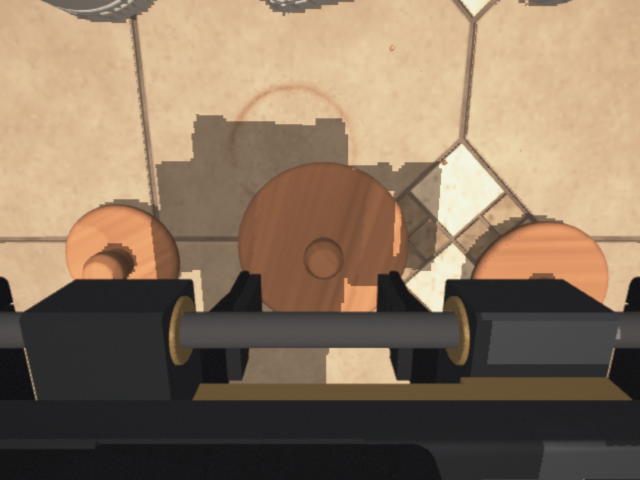

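The large lid lies centred between the fingers, with its knob top at (323,258). I compute that point.

```bash
python3 - <<'E'
from meas import *
p,m,T,hsv=jars("w3.npz")
print(ray(m,(323,258),47,T)); e=[(323,163),(239,240),(404,215),(260,195),(375,185),(250,285)]
print(fitpts(ray(m,e,21,T),0))
E
```

```text
[[442.17883028 -68.96141997  47.        ]]
(array([437.8, -70.5]), np.float64(110.1), 0.79)
```

play_rows:
  rows: [-0.013, 0.013, 0.2, 0, 0, 0, 0.6, -0.013, 0.013, 0.35, 0, 0, 0, 0.6, -0.013, 0.013, 0.43, 0, 0, 0, 0.6, -0.013, 0.013, 0.47, 0, 0, 0, 0.6, -0.013, 0.013, 0.48, 0, 0, 0, 0.6, -0.013, 0.013, 0.48, 0, 0, 0, 0.2, -0.013, 0.013, 0.48, 0, 0, 0, 0.1, -0.013, 0.013, 0.48, 0, 0, 0, 0.1, -0.013, 0.013, 0.48, 0, 0, 0, 0.1]
  force: 20

```text
time_s: 5.0
ee_pos: [438.9, -69.4, 23.2]
eef_rot: [[1.0, -0.001, 0.0], [-0.001, -1.0, -0.0], [0.0, 0.0, -1.0]]
ft_force: [0.3, 0.1, 1.1]
finger_gap: 23.7
grip_force: 20.0
```

play_rows:
  rows: [0, 0, -0.3, 0, 0, 0, 0.1, 0, 0, -0.7, 0, 0, 0, 0.1, 0, 0, -1, 0, 0, 0, 0.1, 0.1, -0.3, -1, 0, 0, 0, 0.1, 0.2, -0.7, -1, 0, 0, 0, 0.1, 0.3, -1, -1, 0, 0, 0, 0.1, 0.3, -1, -1, 0, 0, 0, 0.1]
  force: 30

```text
time_s: 5.88
ee_pos: [484.0, 84.7, 173.1]
eef_rot: [[1.0, 0.005, 0.0], [0.005, -1.0, 0.002], [0.0, -0.002, -1.0]]
ft_force: [0.4, -0.3, -1.3]
finger_gap: 23.1
grip_force: 30.0
```

play_rows:
  rows: [0.2, -0.3, -0.2, 0, 0, 0, 0.1, 0.4, -0.6, -0.3, 0, 0, 0, 0.1, 0.6, -0.8, -0.3, 0, 0, 0, 0.1, 0.6, -0.8, -0.3, 0, 0, 0, 0.1, 0.6, -0.8, -0.3, 0, 0, 0, 0.1, 0.6, -0.8, -0.3, 0, 0, 0, 0.1]

```text
time_s: 6.62
ee_pos: [573.7, 199.0, 218.1]
eef_rot: [[1.0, -0.002, 0.0], [-0.002, -1.0, -0.001], [0.0, 0.001, -1.0]]
ft_force: [-0.5, 0.3, -0.8]
finger_gap: 23.0
grip_force: 30.0
```

```bash
python3 - <<'E'
from meas import *
s=get_state();p,d=camera("wrist");np.savez("w4.npz",p=p,d=d,pos=s['ee_pos'],rot=s['eef_rot']);print(s['ee_pos'],s['ft_force'])
cv2.imwrite("pics/w4.png",p[:,:,::-1])
E
```

```text
[573.71590651 199.0085005  218.07935076] [-0.48536252  0.26681776 -0.78808725]
```

View pics/w4.png

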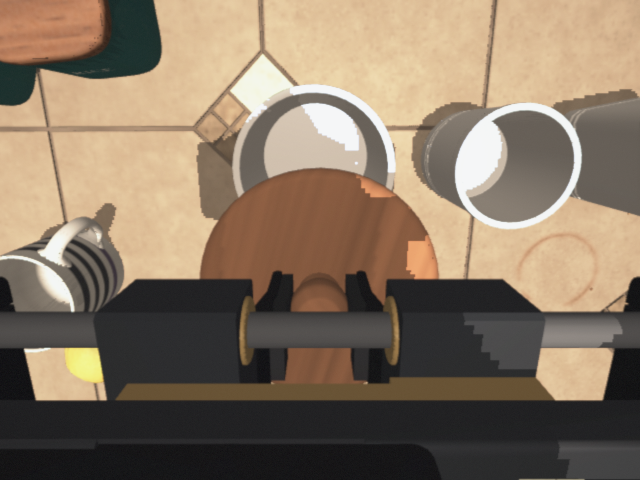

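The lid is held level, plate top edge at (320,168), with the large jar's mouth behind it at about (315,160). I compare the two centres.

```bash
cat > cmp.py <<'E'
from meas import *
def lid(f,off=2.0,sq=False,x0=150,x1=500):
    p,m,T,hsv=jars(f); z=np.load(f)['pos'][2]-off
    mk=cv2.inRange(hsv,(3,120,30),(15,255,255)); mk[:130]=0; mk[272:]=0; mk[:,:x0]=0; mk[:,x1:]=0
    mk=cv2.morphologyEx(mk,cv2.MORPH_OPEN,np.ones((5,5),np.uint8))
    c=max(cv2.findContours(mk,0,1)[0],key=cv2.contourArea)[:,0]; c=c[(c[:,1]<268)]
    c=np.array([min(c[c[:,0]==u],key=lambda q:q[1]) for u in np.unique(c[:,0])])
    return fitpts(ray(m,c,z,T),False) if not sq else ray(m,c,z,T)
E
python3 - <<'E'
from cmp import *
print(lid("w4.npz"))
p,m,T,hsv=jars("w4.npz")
g=cv2.inRange(hsv,(0,0,120),(179,60,255));g[:80]=0;g[168:]=0;g[:,:228]=0;g[:,400:]=0
c=max(cv2.findContours(g,0,1)[0],key=cv2.contourArea);h=cv2.convexHull(c)[:,0];h=h[(h[:,1]<163)]
h=h[~((h[:,0]<285)&(h[:,1]<125))]
print(h.tolist(),fitpts(ray(m,h,122,T),0))
g=cv2.inRange(hsv,(0,0,165),(179,50,255));g[:95]=0;g[235:]=0;g[:,:440]=0;g[:,590:]=0
c=max(cv2.findContours(g,0,1)[0],key=cv2.contourArea);print("medium",fitpts(ray(m,cv2.convexHull(c)[:,0],106,T),0))
E
```

```text
(array([575.3, 199.6]), np.float64(107.8), 0.1)
[[320, 102], [326, 103], [335, 106], [341, 109], [344, 111], [350, 116], [353, 119], [359, 127], [363, 135], [365, 141], [366, 145], [367, 151], [367, 161], [263, 158], [263, 152], [264, 145], [265, 140], [267, 135], [271, 127], [290, 109], [294, 107], [303, 103], [308, 102]] (array([627.3, 202. ]), np.float64(68.0), 0.1)
medium (array([618. ,  60.1]), np.float64(88.2), 0.09)
```

```bash
python3 - <<'E'
from cmp import *
p,m,T,hsv=jars("w4.npz")
c0=ray(m,(314,165),122,T)[0]
gray=cv2.cvtColor(p,cv2.COLOR_RGB2GRAY).astype(float)
# saturation edge along radial rays: outermost low-saturation pixel
P=[]
for a in np.radians(np.r_[-20:55:3,130:200:3]):
    u0=np.array([314,165]);best=None
    for r in range(60,100):
        u,v=(u0+r*np.array([np.cos(a),-np.sin(a)])).round().astype(int)
        if hsv[v,u,1]<60 and hsv[v,u,2]>110: best=(u,v)
    if best: P.append(best)
Q=ray(m,np.array(P),122,T);print(len(P),fitpts(Q,0)); print(P[::4])
E
```

```text
48 (array([618.6, 203. ]), np.float64(107.3), 1.42)
[(np.int64(391), np.int64(189)), (np.int64(394), np.int64(172)), (np.int64(394), np.int64(155)), (np.int64(391), np.int64(139)), (np.int64(383), np.int64(123)), (np.int64(373), np.int64(110)), (np.int64(250), np.int64(89)), (np.int64(249), np.int64(115)), (np.int64(241), np.int64(129)), (np.int64(235), np.int64(145)), (np.int64(232), np.int64(162)), (np.int64(233), np.int64(179))]
```

play_rows:
  rows: [0.29, -0.024, 0.1, 0, 0, 0, 0.1, 0.29, -0.024, 0.3, 0, 0, 0, 0.1, 0.29, -0.024, 0.4, 0, 0, 0, 0.1, 0.29, -0.024, 0.4, 0, 0, 0, 0.1, 0.29, -0.024, 0.4, 0, 0, 0, 0.1]

```text
time_s: 7.3
ee_pos: [617.7, 204.2, 159.5]
eef_rot: [[1.0, -0.001, 0.002], [-0.001, -1.0, 0.0], [0.002, -0.0, -1.0]]
ft_force: [0.1, -0.6, -0.5]
finger_gap: 23.1
grip_force: 30.0
```

play_rows:
  rows: [-0.004, 0.01, 0.05, 0, 0, 0, 0.1, -0.004, 0.01, 0.09, 0, 0, 0, 0.1, -0.004, 0.01, 0.12, 0, 0, 0, 0.1, -0.004, 0.01, 0.14, 0, 0, 0, 0.1, -0.004, 0.01, 0.155, 0, 0, 0, 0.1, -0.004, 0.01, 0.165, 0, 0, 0, 0.1, -0.004, 0.01, 0.17, 0, 0, 0, 0.1, -0.004, 0.01, 0.17, 0, 0, 0, 0.1]

```text
time_s: 8.3
ee_pos: [616.9, 202.6, 133.4]
eef_rot: [[1.0, -0.001, 0.0], [-0.001, -1.0, -0.0], [0.0, 0.0, -1.0]]
ft_force: [-2.7, -1.1, 4.1]
finger_gap: 23.1
grip_force: 30.0
```

play_rows:
  rows: [0, 0, 0.005, 0, 0, 0, 0.1, 0, 0, 0.005, 0, 0, 0, 0.1, 0, 0, 0.005, 0, 0, 0, 0.5, 0, 0, 0.005, 0, 0, 0, 0.5, 0, 0, 0.005, 0, 0, 0, 0.5, 0, 0, -0.2, 0, 0, 0, 0.5, 0, 0, -0.6, 0, 0, 0, 0.5, -0.2, 0, -0.9, 0, 0, 0, 0.6, -0.4, 0, -0.9, 0, 0, 0, 0.6, -0.4, 0, -0.9, 0, 0, 0, 0.6]

```text
time_s: 9.55
ee_pos: [555.6, 203.3, 268.6]
eef_rot: [[1.0, 0.001, 0.002], [0.001, -1.0, -0.0], [0.002, 0.0, -1.0]]
ft_force: [-1.0, -0.6, 0.6]
finger_gap: 51.9
grip_force: 0.0
```

```bash
python3 - <<'E'
from meas import *
s=get_state();p,d=camera("wrist");np.savez("w5.npz",p=p,d=d,pos=s['ee_pos'],rot=s['eef_rot']);print(s['ee_pos'],s['joints'].round(2))
cv2.imwrite("pics/w5.png",p[:,:,::-1])
E
```

```text
[555.6119639  203.34396265 268.60346801] [ 0.2   0.28 -0.76  1.51  0.19  1.43 -2.14]
```

View pics/w5.png

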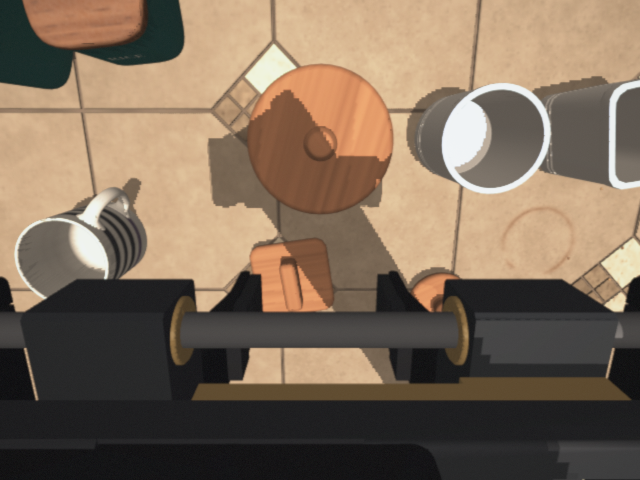

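The large lid sits concentric on its jar (320,140). Next is the square lid at (290,275).

play_rows:
  rows: [-0.3, -0.1, 0, 0, 0, 0, 0.6, -0.63, -0.19, 0.2, 0, 0, -0.055, 0.6, -0.63, -0.19, 0.6, 0, 0, -0.055, 0.6, -0.63, -0.19, 1, 0, 0, -0.055, 0.6, -0.63, -0.19, 1, 0, 0, -0.055, 0.6, -0.63, -0.19, 1, 0, 0, -0.055, 0.6]

```text
time_s: 10.35
ee_pos: [463.6, 232.0, 119.3]
eef_rot: [[0.985, 0.171, 0.001], [0.171, -0.985, 0.001], [0.001, -0.001, -1.0]]
ft_force: [0.1, 0.2, -0.1]
finger_gap: 52.0
grip_force: 0.0
```

```bash
python3 - <<'E'
from meas import *
s=get_state();p,d=camera("wrist");np.savez("w6.npz",p=p,d=d,pos=s['ee_pos'],rot=s['eef_rot']);print(s['ee_pos'],s['eef_rot'].round(3))
cv2.imwrite("pics/w6.png",p[:,:,::-1])
# flatness of the large lid from w5 depth
z=np.load("w5.npz");m=camera_model("wrist");T=wristT(m,dict(ee_pos=z['pos'],eef_rot=z['rot']))
v,u=np.mgrid[75:200:4,262:380:4];dd=z['d'][v,u].ravel();X=np.c_[(u.ravel()-m['cx'])/m['fx']*dd,(v.ravel()-m['cy'])/m['fy']*dd,dd]
W=X@T[:3,:3].T+T[:3,3];k=(np.abs(W[:,2]-131)<6);A=np.c_[W[k,:2]-[618,203],np.ones(k.sum())];print("plane",np.linalg.lstsq(A,W[k,2],rcond=None)[0].round(4),k.sum(),len(k))
E
```

```text
[463.59953297 231.96375882 119.30463623] [[ 0.985  0.171  0.001]
 [ 0.171 -0.985  0.001]
 [ 0.001 -0.001 -1.   ]]
plane [1.200000e-03 9.000000e-04 1.309939e+02] 849 960
```

View pics/w6.png

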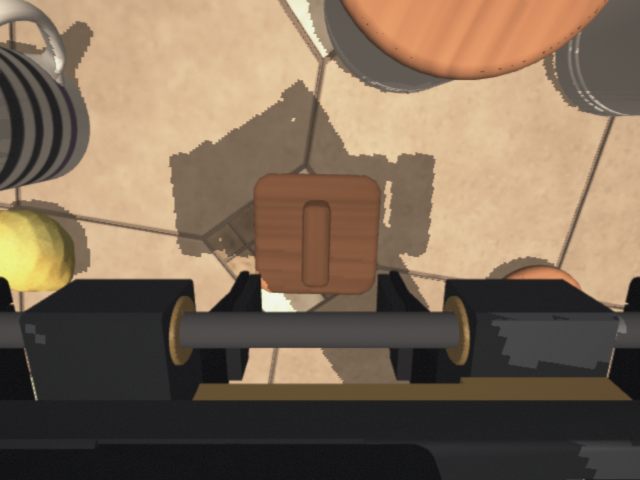

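The large lid reads flat (plane at z=131.0, no tilt). The square lid is now square to the tool, with its bar centred at (316,243).

```bash
python3 - <<'E'
from meas import *
p,m,T,hsv=jars("w6.npz")
print(ray(m,[(316,201),(316,287)],47,T).round(1), ray(m,(316.5,243),47,T))
R=np.load("w6.npz")['rot'];pos=np.load("w6.npz")['pos']
Q=ray(m,[(258,176),(378,176),(255,190),(381,190),(256,285),(379,285)],21,T);print(((Q-pos)@R).round(1))
E
```

```text
[[491.5 239.4  47. ]
 [435.5 229.7  47. ]] [[465.06786487 234.49414725  47.        ]]
[[ 40.7 -41.5  98.4]
 [ 40.8  38.9  98.3]
 [ 31.3 -43.9  98.4]
 [ 31.4  41.3  98.3]
 [-37.9 -46.1  98.3]
 [-37.8  42.9  98.2]]
```

play_rows:
  rows: [0, -0.01, 0.25, 0, 0, 0, 0.6, 0, -0.01, 0.45, 0, 0, 0, 0.6, 0, -0.01, 0.57, 0, 0, 0, 0.6, 0, -0.01, 0.62, 0, 0, 0, 0.6, 0, -0.01, 0.632, 0, 0, 0, 0.6, 0, -0.01, 0.635, 0, 0, 0, 0.1, 0, -0.01, 0.635, 0, 0, 0, 0.1, 0, -0.01, 0.635, 0, 0, 0, 0.1, 0, -0.01, 0.635, 0, 0, 0, 0.1]
  force: 30

```text
time_s: 11.52
ee_pos: [462.2, 232.7, 22.5]
eef_rot: [[0.985, 0.171, 0.0], [0.171, -0.985, 0.0], [0.0, -0.0, -1.0]]
ft_force: [-0.8, 0.4, 0.5]
finger_gap: 20.3
grip_force: 0.4
```

play_rows:
  rows: [0, 0, 0, 0, 0, 0, 0.05, 0, 0, 0, 0, 0, 0, 0.05, 0, 0, -0.3, 0, 0, 0, 0.05, 0, 0, -0.7, 0, 0, 0, 0.05, 0, 0, -1, 0, 0, 0, 0.05, 0, 0.3, -1, 0, 0, 0, 0.05, 0, 0.7, -1, 0, 0, 0, 0.05, 0, 1, -1, 0, 0, 0, 0.05, 0, 1, -1, 0, 0, 0, 0.05]

```text
time_s: 12.65
ee_pos: [488.1, 80.4, 171.8]
eef_rot: [[0.986, 0.164, -0.001], [0.164, -0.986, -0.001], [-0.001, 0.001, -1.0]]
ft_force: [0.3, 0.9, -1.1]
finger_gap: 17.4
grip_force: 30.0
```

play_rows:
  rows: [0.2, 0.3, -0.1, 0, 0, 0, 0.05, 0.43, 0.7, -0.3, 0, 0, -0.006, 0.05, 0.43, 1, -0.3, 0, 0, -0.006, 0.05, 0.43, 1, -0.3, 0, 0, -0.006, 0.05, 0.43, 1, -0.3, 0, 0, -0.006, 0.05, 0.43, 1, -0.3, 0, 0, -0.006, 0.05]

```text
time_s: 13.4
ee_pos: [576.7, -49.8, 217.2]
eef_rot: [[0.981, 0.192, -0.0], [0.192, -0.981, 0.0], [-0.0, -0.001, -1.0]]
ft_force: [-0.3, 0.2, -2.1]
finger_gap: 17.5
grip_force: 30.0
```

```bash
python3 - <<'E'
from meas import *
s=get_state();p,d=camera("wrist");np.savez("w7.npz",p=p,d=d,pos=s['ee_pos'],rot=s['eef_rot']);print(s['ee_pos'],s['eef_rot'].round(3))
cv2.imwrite("pics/w7.png",p[:,:,::-1])
E
```

```text
[576.66753897 -49.77365335 217.15675506] [[ 0.981  0.192 -0.   ]
 [ 0.192 -0.981  0.   ]
 [-0.    -0.001 -1.   ]]
```

View pics/w7.png

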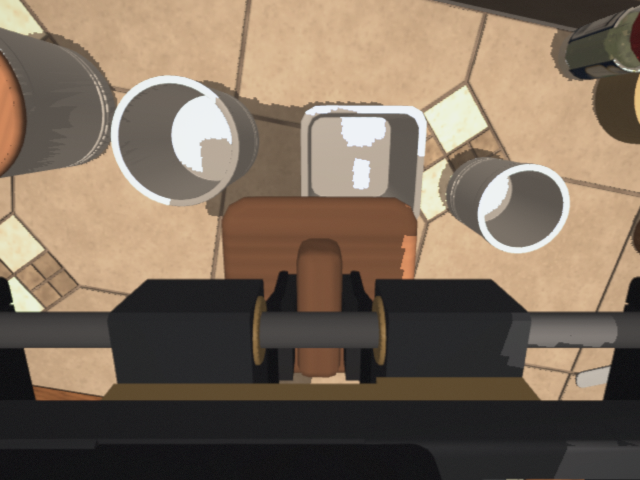

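```bash
python3 - <<'E'
from meas import *
p,m,T,hsv=jars("w7.npz");z=np.load("w7.npz");R=z['rot'];pos=z['pos']
f=lambda uv,h:((ray(m,uv,h,T)-pos)@R).round(1)
print("jar L R top\n",f([(302,125),(302,185),(426,125),(425,195),(325,105),(405,105)],112))
print("lid L R top\n",f([(223,225),(223,260),(419,225),(418,260),(245,196),(400,196)],pos[2]-1.5))
# white rim profile rows
for v in(140,170):print(v,[(int(u),int(hsv[v,u,1]),int(hsv[v,u,2])) for u in list(range(296,312))+list(range(416,430))])
for u in(330,400):print(u,[(v,int(hsv[v,u,1]),int(hsv[v,u,2])) for v in range(100,116)])
E
```

```text
jar L R top
 [[ 73.7 -11.9 105.1]
 [ 33.7 -12.4 105.2]
 [ 73.8  70.4 105.1]
 [ 26.9  73.2 105.1]
 [ 86.3   3.3 105.1]
 [ 86.4  55.7 105.1]]
lid L R top
 [[ 31.4 -42.4   1.5]
 [ 15.3 -43.5   1.5]
 [ 31.6  42.9   1.5]
 [ 15.5  43.6   1.5]
 [ 44.2 -32.2   1.5]
 [ 44.3  33.9   1.5]]
140 [(296, 78, 117), (297, 78, 118), (298, 77, 116), (299, 74, 120), (300, 55, 140), (301, 43, 172), (302, 41, 185), (303, 42, 187), (304, 42, 188), (305, 42, 189), (306, 42, 184), (307, 44, 152), (308, 42, 110), (309, 40, 96), (310, 40, 102), (311, 42, 151), (416, 35, 94), (417, 26, 108), (418, 3, 187), (419, 12, 241), (420, 8, 246), (421, 8, 246), (422, 7, 245), (423, 6, 244), (424, 6, 242), (425, 4, 205), (426, 60, 154), (427, 90, 161), (428, 95, 178), (429, 94, 195)]
170 [(296, 78, 118), (297, 80, 118), (298, 78, 117), (299, 77, 119), (300, 62, 128), (301, 45, 164), (302, 42, 183), (303, 42, 186), (304, 42, 186), (305, 42, 186), (306, 42, 183), (307, 41, 161), (308, 42, 121), (309, 37, 97), (310, 40, 102), (311, 41, 150), (416, 42, 145), (417, 42, 177), (418, 42, 184), (419, 42, 183), (420, 44, 185), (421, 42, 184), (422, 44, 179), (423, 59, 156), (424, 73, 126), (425, 67, 144), (426, 67, 197), (427, 57, 225), (428, 47, 234), (429, 44, 236)]
330 [(100, 80, 220), (101, 83, 215), (102, 81, 154), (103, 77, 122), (104, 57, 130), (105, 3, 191), (106, 12, 243), (107, 8, 246), (108, 9, 246), (109, 11, 235), (110, 7, 225), (111, 6, 219), (112, 16, 172), (113, 35, 117), (114, 40, 96), (115, 38, 93)]
400 [(100, 83, 214), (101, 85, 213), (102, 85, 214), (103, 83, 215), (104, 80, 214), (105, 43, 212), (106, 6, 239), (107, 8, 245), (108, 7, 245), (109, 9, 246), (110, 8, 246), (111, 8, 246), (112, 8, 243), (113, 7, 187), (114, 23, 121), (115, 39, 104)]
```

play_rows:
  rows: [0.15, 0.1, 0, 0, 0, 0, 0.05, 0.296, 0.189, 0.2, 0, 0, 0, 0.05, 0.296, 0.189, 0.35, 0, 0, 0, 0.05, 0.296, 0.189, 0.43, 0, 0, 0, 0.05, 0.296, 0.189, 0.43, 0, 0, 0, 0.05, 0.296, 0.189, 0.43, 0, 0, 0, 0.05]

```text
time_s: 14.2
ee_pos: [626.4, -70.9, 154.1]
eef_rot: [[0.982, 0.19, 0.002], [0.19, -0.982, -0.0], [0.002, 0.001, -1.0]]
ft_force: [-0.3, 0.2, -0.4]
finger_gap: 17.9
grip_force: 30.0
```

play_rows:
  rows: [-0.003, -0.01, 0.07, 0, 0, 0, 0.05, -0.003, -0.01, 0.12, 0, 0, 0, 0.05, -0.003, -0.01, 0.155, 0, 0, 0, 0.05, -0.003, -0.01, 0.175, 0, 0, 0, 0.05, -0.003, -0.01, 0.19, 0, 0, 0, 0.05, -0.003, -0.01, 0.2, 0, 0, 0, 0.05, -0.003, -0.01, 0.206, 0, 0, 0, 0.05, -0.003, -0.01, 0.206, 0, 0, 0, 0.05]

```text
time_s: 15.2
ee_pos: [625.4, -69.9, 122.6]
eef_rot: [[0.982, 0.19, 0.0], [0.19, -0.982, -0.0], [0.0, 0.0, -1.0]]
ft_force: [-2.7, -0.5, 4.6]
finger_gap: 17.5
grip_force: 30.0
```

play_rows:
  rows: [0, 0, 0.004, 0, 0, 0, 0.05, 0, 0, 0.004, 0, 0, 0, 0.5, 0, 0, 0.004, 0, 0, 0, 0.5, 0, 0, 0.004, 0, 0, 0, 0.5, 0, 0, -0.2, 0, 0, 0, 0.5, 0, 0, -0.6, 0, 0, 0, 0.5, -0.2, 0, -0.9, 0, 0, 0.061, 0.6, -0.5, 0, -0.9, 0, 0, 0.061, 0.6, -0.5, 0, -0.9, 0, 0, 0.061, 0.6]

```text
time_s: 16.32
ee_pos: [549.6, -85.1, 257.4]
eef_rot: [[1.0, -0.003, -0.0], [-0.003, -1.0, -0.002], [-0.0, 0.002, -1.0]]
ft_force: [0.2, -0.3, -0.0]
finger_gap: 52.0
grip_force: 0.0
```

```bash
cat > flat.py <<'E'
from meas import *
def flat(f,c,h,z):
    q=np.load(f);m=camera_model("wrist");T=wristT(m,dict(ee_pos=q['pos'],eef_rot=q['rot']));d=q['d']
    v,u=np.mgrid[0:275:2,0:640:2];dd=d[v,u].ravel();X=np.c_[(u.ravel()-m['cx'])/m['fx']*dd,(v.ravel()-m['cy'])/m['fy']*dd,dd]
    W=X@T[:3,:3].T+T[:3,3];k=(np.abs(W[:,2]-z)<8)&(np.hypot(*(W[:,:2]-c).T)<h)
    A=np.c_[W[k,:2]-c,np.ones(k.sum())];s=np.linalg.lstsq(A,W[k,2],rcond=None)[0]
    print("plane",s.round(4),"res",np.std(A@s-W[k,2]).round(2),k.sum(),"extent",W[k,:2].min(0).round(),W[k,:2].max(0).round())
def snap(f):
    s=get_state();p,d=camera("wrist");np.savez(f,p=p,d=d,pos=s['ee_pos'],rot=s['eef_rot']);print(s['ee_pos'],s['eef_rot'][:2,0].round(3),s['joints'].round(2));return p
E
python3 - <<'E'
from flat import *
p=snap("w8.npz");cv2.imwrite("pics/w8.png",p[:,:,::-1])
flat("w8.npz",[626,-69.5],70,121)
E
```

```text
[549.6086282  -85.14300212 257.44168951] [ 1.    -0.003] [ 0.6   0.17 -0.6   1.62  0.1   1.38 -1.58]
plane [4.000000e-04 6.000000e-04 1.208565e+02] res 0.95 2940 extent [ 576. -118.] [672. -21.]
```

View pics/w8.png

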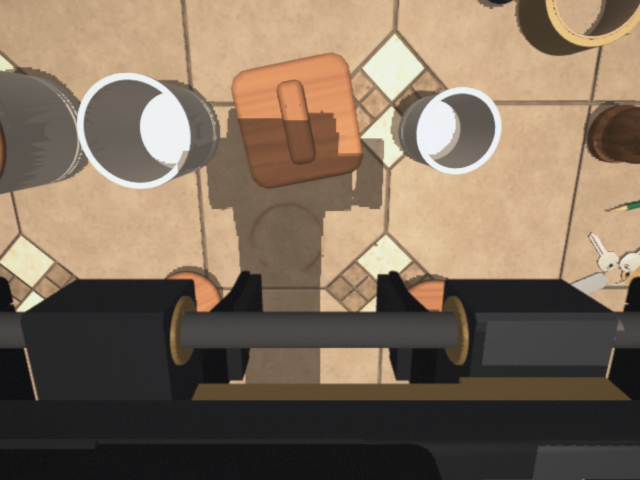

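The square lid is seated flat (z=120.9, aligned with its jar). Next is the small lid at (432.5,63).

play_rows:
  rows: [-0.35, -0.3, 0, 0, 0, 0, 0.6, -0.6, -0.65, 0.1, 0, 0, 0, 0.6, -0.78, -0.985, 0.4, 0, 0, 0, 0.6, -0.78, -0.985, 0.8, 0, 0, 0, 0.6, -0.78, -0.985, 1, 0, 0, 0, 0.6, -0.78, -0.985, 1, 0, 0, 0, 0.6, -0.78, -0.985, 1, 0, 0, 0, 0.6]

```text
time_s: 17.25
ee_pos: [436.0, 64.2, 108.3]
eef_rot: [[1.0, -0.001, 0.001], [-0.001, -1.0, 0.001], [0.001, -0.001, -1.0]]
ft_force: [0.6, 0.3, 0.3]
finger_gap: 52.1
grip_force: 0.0
```

```bash
python3 - <<'E'
from flat import *
p=snap("w9.npz");cv2.imwrite("pics/w9.png",p[:,:,::-1])
flat("w9.npz",[432,63],60,21)
# knob top from depth
q=np.load("w9.npz");m=camera_model("wrist");T=wristT(m,dict(ee_pos=q['pos'],eef_rot=q['rot']))
v,u=np.mgrid[0:300,150:500];dd=q['d'][v,u].ravel();X=np.c_[(u.ravel()-m['cx'])/m['fx']*dd,(v.ravel()-m['cy'])/m['fy']*dd,dd];W=X@T[:3,:3].T+T[:3,3]
k=(np.abs(W[:,2]-47)<3)&(np.hypot(*(W[:,:2]-[432,63]).T)<30);print("knob",k.sum(),W[k].min(0),W[k].max(0))
E
```

```text
[436.03962536  64.15912431 108.2823521 ] [ 1.    -0.001] [ 0.5   0.05 -0.75  2.06  0.04  1.04 -1.84]
plane [-1.20000e-02 -4.00000e-04  2.08847e+01] res 1.01 1612 extent [410.  27.] [468. 100.]
knob 816 [420.85200853  53.61843048  44.00871987] [441.66357616  74.61932957  49.30196804]
```

play_rows:
  rows: [-0.025, 0, 0.25, 0, 0, 0, 0.6, -0.025, 0, 0.42, 0, 0, 0, 0.6, -0.025, 0, 0.51, 0, 0, 0, 0.6, -0.025, 0, 0.545, 0, 0, 0, 0.6, -0.025, 0, 0.555, 0, 0, 0, 0.6, -0.025, 0, 0.557, 0, 0, 0, 0.1, -0.025, 0, 0.557, 0, 0, 0, 0.1, -0.025, 0, 0.557, 0, 0, 0, 0.1, -0.025, 0, 0.557, 0, 0, 0, 0.1, -0.025, 0, 0.557, 0, 0, 0, 0.1]
  force: 30

```text
time_s: 18.55
ee_pos: [431.2, 63.7, 23.5]
eef_rot: [[1.0, -0.001, 0.0], [-0.001, -1.0, -0.0], [0.0, 0.0, -1.0]]
ft_force: [0.6, -0.8, 2.5]
finger_gap: 23.4
grip_force: 30.3
```

play_rows:
  rows: [0, 0, -0.3, 0, 0, 0, 0.1, 0, 0, -0.7, 0, 0, 0, 0.1, 0, 0, -1, 0, 0, 0, 0.1, 0, 0.35, -1, 0, 0, 0, 0.1, 0, 0.7, -1, 0, 0, 0, 0.1, 0, 1, -1, 0, 0, 0, 0.1, 0, 1, -1, 0, 0, 0, 0.1]

```text
time_s: 19.42
ee_pos: [430.2, -89.5, 173.0]
eef_rot: [[1.0, -0.006, -0.001], [-0.006, -1.0, 0.0], [-0.001, -0.0, -1.0]]
ft_force: [0.8, 1.4, -1.4]
finger_gap: 23.2
grip_force: 30.2
```

play_rows:
  rows: [0, 0.35, -0.2, 0, 0, 0, 0.1, 0.3, 0.7, -0.2, 0, 0, 0, 0.1, 0.6, 0.76, -0.2, 0, 0, 0, 0.1, 0.9, 0.76, -0.2, 0, 0, 0, 0.1, 0.9, 0.76, -0.2, 0, 0, 0, 0.1, 0.9, 0.76, -0.2, 0, 0, 0, 0.1]

```text
time_s: 20.18
ee_pos: [565.5, -199.3, 202.8]
eef_rot: [[1.0, 0.0, -0.001], [0.0, -1.0, 0.001], [-0.001, -0.001, -1.0]]
ft_force: [-0.7, 0.5, -0.7]
finger_gap: 23.1
grip_force: 30.2
```

```bash
cat > place.py <<'E'
from flat import *
def edges(f,hl,hj,c0):
    """plate of held lid (near z=hl) and jar rim (near z=hj), from depth"""
    q=np.load(f);m=camera_model("wrist");T=wristT(m,dict(ee_pos=q['pos'],eef_rot=q['rot']))
    v,u=np.mgrid[0:275,100:560];dd=q['d'][v,u].ravel();X=np.c_[(u.ravel()-m['cx'])/m['fx']*dd,(v.ravel()-m['cy'])/m['fy']*dd,dd];W=X@T[:3,:3].T+T[:3,3]
    for n,z,c,R in(("lid",hl,q['pos'][:2],65),("rim",hj,np.array(c0),65)):
        k=(np.abs(W[:,2]-z)<4)&(np.hypot(*(W[:,:2]-c).T)<R)
        uv=np.c_[u.ravel()[k],v.ravel()[k]]
        a=np.array([min(uv[uv[:,0]==x],key=lambda t:t[1]) for x in np.unique(uv[:,0])])
        if n=="rim":  # add left and right extremes per row
            a=np.vstack([a,*[[[uv[uv[:,1]==y,0].min(),y],[uv[uv[:,1]==y,0].max(),y]] for y in np.unique(uv[:,1])]])
        print(n,k.sum(),uv.min(0),uv.max(0),fitpts(ray(m,a,z,T),0))
E
python3 - <<'E'
from place import *
p=snap("w10.npz");cv2.imwrite("pics/w10.png",p[:,:,::-1])
z=np.load("w10.npz")['pos'][2]
edges("w10.npz",z-2.5,88,(618,-200.5))
E
```

```text
[ 565.49018938 -199.28237031  202.84506081] [1. 0.] [ 0.68  0.29 -0.51  1.6   0.14  1.3  -1.42]
lid 7414 [241 211] [396 274] (array([ 566.7, -198.5]), np.float64(71.9), 0.14)
rim 2193 [272 104] [371 204] (array([ 617.9, -200.3]), np.float64(69.1), 0.15)
```

View pics/w10.png

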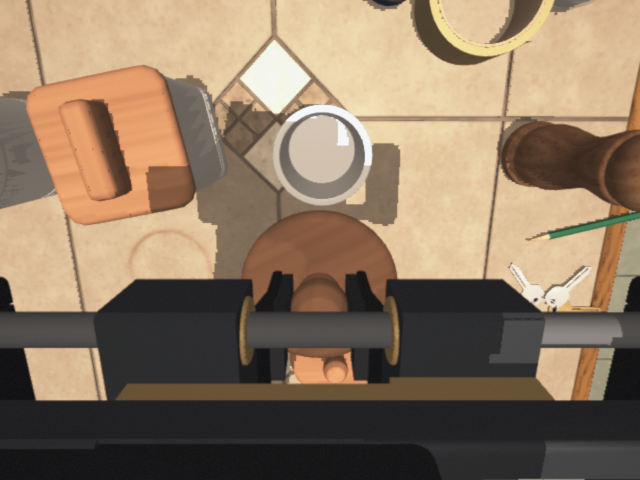

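The small lid is held level at about (319,245), with the small jar's rim clear at (322,155).

play_rows:
  rows: [0.2, 0.012, 0, 0, 0, 0, 0.1, 0.341, 0.012, 0.2, 0, 0, 0, 0.1, 0.341, 0.012, 0.4, 0, 0, 0, 0.1, 0.341, 0.012, 0.5, 0, 0, 0, 0.1, 0.341, 0.012, 0.5, 0, 0, 0, 0.1, 0.341, 0.012, 0.5, 0, 0, 0, 0.1]

```text
time_s: 20.98
ee_pos: [617.4, -202.6, 130.0]
eef_rot: [[1.0, -0.001, 0.002], [-0.001, -1.0, -0.001], [0.002, 0.001, -1.0]]
ft_force: [-0.1, 0.6, -0.5]
finger_gap: 23.1
grip_force: 30.2
```

play_rows:
  rows: [-0.004, -0.008, 0.07, 0, 0, 0, 0.1, -0.004, -0.008, 0.12, 0, 0, 0, 0.1, -0.004, -0.008, 0.155, 0, 0, 0, 0.1, -0.004, -0.008, 0.175, 0, 0, 0, 0.1, -0.004, -0.008, 0.187, 0, 0, 0, 0.1, -0.004, -0.008, 0.196, 0, 0, 0, 0.1, -0.004, -0.008, 0.201, 0, 0, 0, 0.1, -0.004, -0.008, 0.201, 0, 0, 0, 0.1]

```text
time_s: 21.98
ee_pos: [616.7, -201.1, 99.6]
eef_rot: [[1.0, -0.001, 0.001], [-0.001, -1.0, -0.001], [0.001, 0.001, -1.0]]
ft_force: [-2.4, 0.9, 8.4]
finger_gap: 23.0
grip_force: 30.3
```

Seated. I release, back off, and look over the medium lid.

play_rows:
  rows: [0, 0, 0, 0, 0, 0, 0.5, 0, 0, 0, 0, 0, 0, 0.5, 0, 0, 0, 0, 0, 0, 0.5, 0, 0, -0.2, 0, 0, 0, 0.5, 0, 0, -0.6, 0, 0, 0, 0.5, -0.2, 0, -1, 0, 0, 0, 0.6, -0.5, 0, -1, 0, 0, 0, 0.6, -0.5, 0, -1, 0, 0, 0, 0.6]

```text
time_s: 22.98
ee_pos: [539.4, -201.8, 249.5]
eef_rot: [[1.0, -0.003, 0.001], [-0.003, -1.0, -0.002], [0.001, 0.002, -1.0]]
ft_force: [0.1, 0.4, 0.1]
finger_gap: 52.0
grip_force: 0.0
```

```bash
python3 - <<'E'
from flat import *
p=snap("w11.npz"); flat("w11.npz",[618,-200.5],50,97)
E
```

```text
[ 539.35023572 -201.8098809   249.49702769] [ 1.    -0.003] [ 0.72  0.21 -0.51  1.59  0.11  1.37 -1.38]
plane [ 9.00000e-04 -8.00000e-04  9.68582e+01] res 0.98 1560 extent [ 579. -236.] [ 652. -164.]
```

play_rows:
  rows: [-0.3, 0.03, 0, 0, 0, 0, 0.6, -0.6, 0.07, 0.2, 0, 0, 0, 0.6, -0.84, 0.07, 0.6, 0, 0, 0, 0.6, -0.84, 0.07, 0.94, 0, 0, 0, 0.6, -0.84, 0.07, 0.94, 0, 0, 0, 0.6, -0.84, 0.07, 0.94, 0, 0, 0, 0.6]

```text
time_s: 23.78
ee_pos: [417.2, -211.4, 108.9]
eef_rot: [[1.0, 0.0, 0.002], [0.0, -1.0, -0.0], [0.002, 0.0, -1.0]]
ft_force: [-0.1, -0.4, 1.4]
finger_gap: 52.2
grip_force: 0.0
```

```bash
python3 - <<'E'
from flat import *
p=snap("w12.npz")
flat("w12.npz",[412,-212],60,21)
q=np.load("w12.npz");m=camera_model("wrist");T=wristT(m,dict(ee_pos=q['pos'],eef_rot=q['rot']))
v,u=np.mgrid[0:300,150:500];dd=q['d'][v,u].ravel();X=np.c_[(u.ravel()-m['cx'])/m['fx']*dd,(v.ravel()-m['cy'])/m['fy']*dd,dd];W=X@T[:3,:3].T+T[:3,3]
k=(np.abs(W[:,2]-47)<3)&(np.hypot(*(W[:,:2]-[412,-212]).T)<30);print("knob",k.sum(),W[k].min(0),W[k].max(0))
E
```

```text
[ 417.23659005 -211.41756774  108.92784433] [1. 0.] [ 0.84  0.09 -0.48  2.01  0.05  1.05 -1.24]
plane [-1.01000e-02  0.00000e+00  2.09679e+01] res 0.95 2405 extent [ 391. -260.] [ 457. -169.]
knob 816 [ 400.36297512 -224.49445282   44.00361989] [ 422.03911993 -203.4567945    49.07089121]
```

play_rows:
  rows: [-0.031, 0.015, 0.25, 0, 0, 0, 0.6, -0.031, 0.015, 0.42, 0, 0, 0, 0.6, -0.031, 0.015, 0.51, 0, 0, 0, 0.6, -0.031, 0.015, 0.545, 0, 0, 0, 0.6, -0.031, 0.015, 0.557, 0, 0, 0, 0.6, -0.031, 0.015, 0.56, 0, 0, 0, 0.1, -0.031, 0.015, 0.56, 0, 0, 0, 0.1, -0.031, 0.015, 0.56, 0, 0, 0, 0.1, -0.031, 0.015, 0.56, 0, 0, 0, 0.1, -0.031, 0.015, 0.56, 0, 0, 0, 0.1]
  force: 30

```text
time_s: 25.08
ee_pos: [410.8, -213.8, 23.4]
eef_rot: [[1.0, -0.001, 0.0], [-0.001, -1.0, -0.0], [0.0, 0.0, -1.0]]
ft_force: [-0.4, -0.1, 3.0]
finger_gap: 23.3
grip_force: 30.4
```

play_rows:
  rows: [0, 0, -0.3, 0, 0, 0, 0.1, 0, 0, -0.7, 0, 0, 0, 0.1, 0, 0, -1, 0, 0, 0, 0.1, 0.1, -0.35, -1, 0, 0, 0, 0.1, 0.2, -0.7, -1, 0, 0, 0, 0.1, 0.3, -1, -1, 0, 0, 0, 0.1, 0.3, -1, -1, 0, 0, 0, 0.1]

```text
time_s: 25.95
ee_pos: [456.5, -59.7, 173.3]
eef_rot: [[1.0, 0.006, 0.0], [0.006, -1.0, 0.001], [0.0, -0.001, -1.0]]
ft_force: [0.6, -1.5, -0.5]
finger_gap: 23.0
grip_force: 30.4
```

play_rows:
  rows: [0, -0.35, -0.28, 0, 0, 0, 0.1, 0.3, -0.7, -0.28, 0, 0, 0, 0.1, 0.65, -0.8, -0.28, 0, 0, 0, 0.1, 0.65, -0.8, -0.28, 0, 0, 0, 0.1, 0.65, -0.8, -0.28, 0, 0, 0, 0.1, 0.65, -0.8, -0.28, 0, 0, 0, 0.1]

```text
time_s: 26.7
ee_pos: [552.7, 55.1, 215.7]
eef_rot: [[1.0, -0.002, 0.001], [-0.002, -1.0, -0.002], [0.001, 0.002, -1.0]]
ft_force: [-0.1, -0.0, -1.4]
finger_gap: 23.2
grip_force: 30.4
```

```bash
python3 - <<'E'
from place import *
p=snap("w13.npz");z=np.load("w13.npz")['pos'][2]
edges("w13.npz",z-2.4,106,(618,60.2))
E
```

```text
[552.69731035  55.14551734 215.73955727] [ 1.    -0.002] [ 0.51  0.23 -0.79  1.68  0.17  1.31 -1.89]
lid 12504 [221 190] [415 274] (array([554.1,  55.9]), np.float64(89.5), 0.1)
rim 2740 [248  69] [376 194] (array([618. ,  60.2]), np.float64(87.1), 0.13)
```

play_rows:
  rows: [0.25, -0.026, 0, 0, 0, 0, 0.1, 0.422, -0.026, 0.2, 0, 0, 0, 0.1, 0.422, -0.026, 0.38, 0, 0, 0, 0.1, 0.422, -0.026, 0.46, 0, 0, 0, 0.1, 0.422, -0.026, 0.46, 0, 0, 0, 0.1, 0.422, -0.026, 0.46, 0, 0, 0, 0.1]

```text
time_s: 27.5
ee_pos: [617.2, 60.0, 147.9]
eef_rot: [[1.0, -0.001, 0.002], [-0.001, -1.0, -0.0], [0.002, 0.0, -1.0]]
ft_force: [0.6, -0.8, -1.2]
finger_gap: 23.2
grip_force: 30.4
```

play_rows:
  rows: [-0.003, 0.003, 0.07, 0, 0, 0, 0.1, -0.003, 0.003, 0.12, 0, 0, 0, 0.1, -0.003, 0.003, 0.155, 0, 0, 0, 0.1, -0.003, 0.003, 0.175, 0, 0, 0, 0.1, -0.003, 0.003, 0.187, 0, 0, 0, 0.1, -0.003, 0.003, 0.196, 0, 0, 0, 0.1, -0.003, 0.003, 0.201, 0, 0, 0, 0.1, -0.003, 0.003, 0.201, 0, 0, 0, 0.1]

```text
time_s: 28.5
ee_pos: [616.6, 59.8, 117.5]
eef_rot: [[1.0, -0.001, 0.001], [-0.001, -1.0, -0.0], [0.001, 0.0, -1.0]]
ft_force: [-4.5, -1.0, 10.3]
finger_gap: 23.2
grip_force: 30.0
```

play_rows:
  rows: [0, 0, 0, 0, 0, 0, 0.5, 0, 0, 0, 0, 0, 0, 0.5, 0, 0, 0, 0, 0, 0, 0.5, 0, 0, -0.2, 0, 0, 0, 0.5, 0, 0, -0.6, 0, 0, 0, 0.5, -0.2, 0, -1, 0, 0, 0, 0.6, -0.6, 0, -1, 0, 0, 0, 0.6, -0.6, 0, -1, 0, 0, 0, 0.6, -0.6, 0, -1, 0, 0, 0, 0.6]

```text
time_s: 29.62
ee_pos: [526.5, 59.2, 266.4]
eef_rot: [[1.0, -0.002, 0.001], [-0.002, -1.0, -0.001], [0.001, 0.001, -1.0]]
ft_force: [0.6, -0.3, 0.5]
finger_gap: 51.9
grip_force: 0.0
```

play_rows:
  rows: [-0.4, 0.3, -0.7, 0, 0, 0, 0.6, -0.4, 0.3, -0.7, 0, 0, 0, 0.6, -0.4, 0.3, -0.7, 0, 0, 0, 0.6, -0.4, 0.3, -0.7, 0, 0, 0, 0.6]

```text
time_s: 30.12
ee_pos: [467.0, 14.5, 370.7]
eef_rot: [[1.0, -0.001, -0.0], [-0.001, -1.0, 0.001], [-0.0, -0.001, -1.0]]
ft_force: [-0.7, -0.4, 0.1]
finger_gap: 51.9
grip_force: 0.0
```

```bash
python3 - <<'E'
from flat import *
p=snap("w14.npz");cv2.imwrite("pics/w14.png",p[:,:,::-1])
for c,h,z in(([618,60],60,115),([618.5,203],70,131),([626,-69.5],68,121),([618,-200.5],50,97)): flat("w14.npz",c,h,z)
E
```

```text
[467.01619499  14.48657067 370.72867646] [ 1.    -0.001] [ 0.69 -0.06 -0.76  1.6  -0.04  1.59 -1.64]
plane [4.000000e-03 5.000000e-04 1.149609e+02] res 1.02 1645 extent [571.  16.] [657. 106.]
plane [5.200000e-03 5.100000e-03 1.310041e+02] res 1.17 2429 extent [561. 147.] [653. 259.]
plane [ 6.900000e-03 -1.000000e-03  1.209023e+02] res 1.26 1534 extent [ 577. -117.] [656. -20.]
plane [ 3.00000e-03 -1.33000e-02  9.66781e+01] res 1.4 948 extent [ 581. -236.] [ 653. -162.]
```

View pics/w14.png

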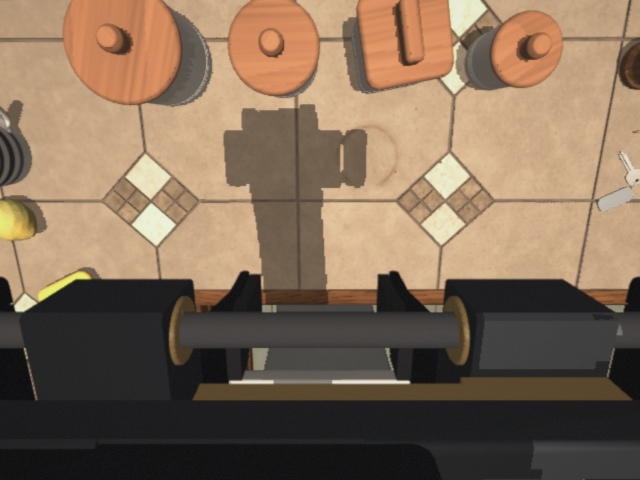

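All four lids sit flat at their seated heights: large (120,45), medium (274,45), square (405,40) and small (527,48). The arm is clear, so I hand the job in.

```bash
python3 -c "
from workcell import *
print(close_job())"
```

```text
the job is handed in; nothing more can be done
None
```

All four jars are closed with their own oak lids, each measured flat at its seated height; the mug, pepper mill and yellow look-alike were not touched, and the job was handed in at about 30 s of the 106 s allowed.

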